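Fit the label holder behind the sampler tray's lip and hold it home

ROBOT

A 6-joint arm with a two-finger parallel gripper is mounted at the origin on the work surface. World frame = base frame: x ahead of the robot, y to its left, z up, the work surface at z = 0. Lengths are in m, angles in degrees, forces in N, time in s.
With the tool pointing down it reaches from about 0.3 to 0.75 m from the base axis. Payload 8.5 kg.
Tool frame: the origin (TCP) lies on the mounting face of the last link; the fingertips stand 173 mm ahead of it and the grasp point (between the pads) lies 155 mm ahead of it (tcp_to_tips is the distance from the TCP to the fingertips, in m); z points along the fingers, y is the line along which they close (so a half turn about z gives the same grasp; the last joint's range is limited). The gripper opens to 85 mm and grips with 20 to 120 N. Pads are 22 mm wide; open, the fingers measure 114 mm over their backs; the gripper's body (76 mm by 85 mm) begins 54 mm behind the grasp point. The pads swing forward as they close: fully open they stand 13 mm farther back than shut.
Start: joints at [-87.107, 21.807, 74.336, -0, 83.858, -12.336], TCP at [0.144, -0.531, 0.405] pointing down, gripper open.
Joint ranges: [-178.18, 178.18], [-50.72, 133.34], [12.68, 142.11], [-81.47, 261.47], [9.98, 163.14], [-165.26, 165.26]. Speed limits (degrees/s): [136.94, 136.94, 180, 180, 180, 180].

INTERFACE

Orientations are given as [roll, pitch, yaw] about the fixed x, y, z axes, in that order (R = Rz(yaw) Ry(pitch) Rx(roll)).
In Python, from bench import sense, camera, finish_job, tcp_to_tips gives the robot as it stands. The module is installed in compiled form; this text tells all that it offers.
- The arm moves only by the shell command python3 -m inch 'ROWS'. ROWS is a JSON object of lists of equal length, an entry for each row: "travel": the shift along the world's x, y, z in m, a list of three; "turn": the turn, a rotation vector about the world's x, y, z in degrees, a list of three; "claw": the finger opening in m, from 0 to 0.0854. In form: {"travel": [[x, y, z], ...], "turn": [[wx, wy, wz], ...], "claw": [claw, ...]}. A call has 1 to 20 rows; each row is the pose to reach, as a shift and turn from the pose commanded when the call began; what a row does not reach only later rows make up. A row lasts 1/10 s, in which the tool goes at most 50 mm and 8.59 degrees, less where a joint would pass 70% of its speed; a pose out of reach is approached as far as the arm can. A call with a gripper value outside its range is refused whole. The fingers move at their own pace and stop on an object; the grip force is fixed at half the most. Time passes only in rows, so rows that repeat a pose let the fingers close. It gives the time, the measured TCP pose, the force, the opening and the grip force at its end, in the units of the state.
- sense(): the state, without advancing time (a new reading comes with each control period).
- camera(name): name is "scene" or "top" or "wrist"; returns a dict with "frame" (420x560x3 uint8, red, green, blue), "depth" (420x560 float32, m along the optical axis (not along the pixel's ray), 0 where there is no reading), "fx", "fy", "cx", "cy" (pixels), "k1" (the pictures are not rectified: a ray, as slopes to the right and down, at radius r is drawn at 1 + k1 r^2 times it, then the intrinsics apply), "R" (3x3) and "t" (3): a world point X has camera coordinates R X + t. Camera axes: x right, y down, z forward; pixel columns grow to the right and rows downward; lengths in m; the calibration is good to about 2 mm. A picture is of the moment at which its call begins.
- finish_job(): hands the job in; it is judged then, once.
The state is a dict: "clock": time; "joint_positions": joint angles; "dq": joint speeds; "effort": joint torques, N m; "eef_pos": TCP position; "orientation": TCP orientation; "contact_force": force on the tool from outside, world axes, zero at the start; "ft_torque": the same for the moment, N m; "finger_gap": opening from 0.0 (shut) to 1.0 (fully open); "grasp_force": force on a finger pad.
Only numpy, scipy, OpenCV 4.12 (cv2) and the standard library are available. Lean on these libraries where they do the work, as an engineer would, in place of code of your own. Each camera call takes 0.05 s, during which the arm holds its last target. There are 200 camera calls.

TASK

Fold the sampler tray's cover up by its pull tab until it stands upright, and leave it standing there. Then take the label holder out of its stand and push it, label side facing the tray's front, down into the channel behind the tray's front lip, against the spring, until it is fully home with its shoulder down on the lip. Finish while still holding it pressed home (do not let go: the spring would lift it), with the bottles and the tub left where they are.

Things in the scene. Friction and masses are not known exactly. Their poses are not given: they have to be found in the camera images.
- tray: White sampler tray fixed to the bench, 170 (x) x 220 (y) x 85 high, holding small vials. Origin: centre of its underside; x points from its front (lip side, towards the robot) to its back, y to its left, z up. It is covered by a hinged cover at the start.
- slot (a point): Mouth of the label channel, in the plane of the tray's top rim (85 above the bench), at the middle of the channel, 74 in front of the tray's origin; axes as the tray's. The channel runs along the tray's y just behind the 6 thick front lip: 10 wide (x), 84 long (y). 17 below the rim lies a steel spring catch, a bar that fills the channel; it slides straight down when pressed.
- catch (a joint): Downward travel of the spring catch in m: 0 at rest, 0.010 at its stop. It takes about 4 N to start it and 11 N at 0.008, which is where a fully seated holder brings it.
- cover (a joint): Angle of the tray's cover in rad: 0 closed flat over the tray (hides the channel), grows as its front edge is lifted, 1.57 upright, 2.1 stop. It starts between 0 and 0.4. A stiff hinge (about 0.35 N m of friction) keeps it at whatever angle it is left.
- cover_hinge (a point): Middle of the cover's hinge line, along the tray's y at the back top edge of the tray, 88 above the bench. The point turns with the cover: its x axis points from the tab to the hinge, z out of the cover's upper face. The grey cover is a plate 172 long, 220 wide, 6 thick, with its underside on the hinge line.
- cover_tab (a point): Grip point on the cover's pull tab, 207 from the hinge line along the cover and 3 above its underside. The tab is 24 wide (along the hinge axis), 8 thick and sticks 56 out from the middle of the cover's front edge; this point is 35 out from that edge. Axes as cover_hinge.
- holder: White label holder (60 g or so): a block head 16 (x) x 80 (y) x 40 (z) with a paper label on its front (-x) face, and below it a centred tongue 6 (x) x 72 (y) reaching 25 down, with rounded edges. Origin: centre of the head's underside (the shoulder). z up. It stands upright in its stand, head above. Fully home, the shoulder rests on the tray's rim and the tongue is in the channel.
- holder_front (a point): Centre of the holder's label face, 8 in front of and 20 above the holder's origin.
- stand: Grey slotted block fixed to the bench, 60 (x) x 100 (y) x 32 high, in which the holder stands with its shoulder on the block's top. Origin: centre of its underside.
- solvent: Bystander: clear bottle with a red cap, 72 diameter, 170 high. Origin: centre of its underside.
- amber: Bystander: brown bottle with a white cap, 56 diameter, 120 high. Origin: centre of its underside.
- tub: Bystander: white tub with a lid, 70 diameter, 75 high. Origin: centre of its underside.

How it is judged:
By the outcome, as a careful person would: the job done as asked, in the order asked, and still so for the second after the job is handed in, while the arm keeps its last pose, push and grip.
It also fails if it takes over 54 s, if anything falls off the work surface, if the arm or the gripper's body presses on something with over 40 N, if the wrist force passes 120 N, or if a joint passes its speed limit or range.

## Working session

There is one attempt and no reset: what is moved stays moved. The work goes in short steps, Python scripts to look and compute and a shell command to move; the robot and the scene stay as the last step left them, time stands still between calls to the robot, and variables do not carry over. Pictures are saved under pics/ and viewed, at most 10 in all, crops included, and the job is handed in when it is done.

```bash
mkdir -p pics; cat > h.py <<'E'
import numpy as np, cv2, pickle
from bench import sense, camera, finish_job, tcp_to_tips
def grab(n,f):
    c=camera(n); pickle.dump(c,open(f'pics/{f}.pkl','wb')); cv2.imwrite(f'pics/{f}.png',c['frame'][:,:,::-1]); return c
def load(f): return pickle.load(open(f'pics/{f}.pkl','rb'))
def ray(c,uv):
    uv=np.array(uv,float).reshape(-1,1,2); K=np.array([[c['fx'],0,c['cx']],[0,c['fy'],c['cy']],[0,0,1]])
    p=cv2.undistortPoints(uv,K,np.array([c['k1'],0,0,0,0.])).reshape(-1,2)
    d=np.c_[p,np.ones(len(p))]@np.array(c['R']); return -np.array(c['R']).T@np.array(c['t']), d
def onz(c,uv,z):
    o,d=ray(c,uv); return o+d*((z-o[2])/d[:,2])[:,None]
def dep(c,uv):
    uv=np.array(uv).reshape(-1,2); o,d=ray(c,uv); z=np.array([c['depth'][int(v),int(u)] for u,v in uv]); return o+d*z[:,None]
def tri(c1,u1,c2,u2):
    o1,d1=ray(c1,u1); o2,d2=ray(c2,u2); out=[]
    for a,b in zip(d1,d2):
        s=np.linalg.lstsq(np.c_[a,-b],o2-o1,rcond=None)[0]; p,q=o1+s[0]*a,o2+s[1]*b
        out.append(np.r_[(p+q)/2,np.linalg.norm(p-q)])
    return np.array(out)
E
python3 - <<'E'
from h import *
a=[grab(n,n+'0') for n in('scene','top')]
for c in a: print(c['fx'],c['k1'],-np.array(c['R']).T@c['t'], (c['depth']>0).mean())
cv2.imwrite('pics/both0.png',cv2.resize(np.vstack([c['frame'] for c in a])[:,:,::-1],(400,600)))
print(sense())
E
```

```text
383.52872484492923 0.0336612582168102 [ 0.85583383 -0.42057715  0.94815526] 0.9960756802721088
426.30616615544824 -0.1011912403019984 [0.3203614  0.03542284 1.25547637] 0.9961437074829932
{'clock': 0.1, 'joint_positions': array([-8.71061485e+01,  2.18375823e+01,  7.43783249e+01, -1.56278415e-03,
        8.38597906e+01, -1.23366711e+01]), 'dq': array([ 0.13180275, -0.02723635, -0.06956456,  0.02149114, -0.00550264,
       -0.03928878]), 'effort': array([ 3.90784931e-03, -4.49227095e+01, -2.31656313e+01, -1.94467957e-04,
        3.64390318e-03,  7.62975134e-06]), 'eef_pos': array([ 0.14447201, -0.53064579,  0.40418142]), 'orientation': array([-1.79925718e+02, -1.46555450e-02,  1.52306813e+01]), 'contact_force': array([-0.56911874, -0.18476532, -0.452775  ]), 'ft_torque': array([-0.0370215 , -0.00744499, -0.05363704]), 'grasp_force': 0.0, 'finger_gap': 1.0013458360807757}
```

View pics/top0.png

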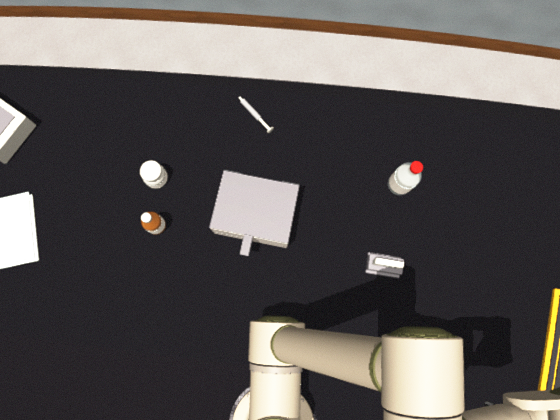

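View pics/scene0.png

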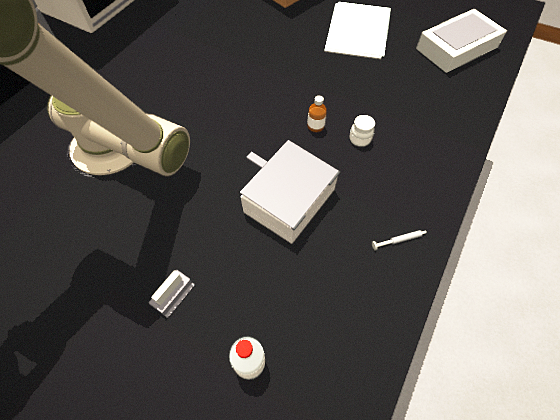

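Top view: cover quad about (225,172)-(299,184)-(288,247)-(211,230), tab tip at (245,253), holder's white block at (390,263) on its grey stand. Scene view: tab (257,160), holder (168,287).

```bash
python3 - <<'E'
from h import *
t=load('top0'); s=load('scene0')
def crop(c,x,y,w,h,k): return cv2.resize(c['frame'][y:y+h,x:x+w,::-1],None,fx=k,fy=k,interpolation=cv2.INTER_CUBIC)
A=np.hstack([crop(t,205,165,100,100,4),crop(s,230,135,100,100,4)])
B=np.hstack([crop(t,360,245,50,25,8)[:200],crop(s,145,262,50,60,8)[100:300]*0]) 
B=np.hstack([crop(t,360,248,50,25,8),cv2.resize(crop(s,145,265,55,55,8),(400,400))[100:300]])
cv2.imwrite('pics/c1.png',np.vstack([A,B]))
# depth plane of cover, world points
P=dep(t,[(u,v) for v in range(190,226,3) for u in range(230,285,3)])
c=P.mean(0); n=np.linalg.svd(P-c)[2][2]; n*=np.sign(n[2]); print('plane',c,n,np.degrees(np.arccos(n[2])),np.abs((P-c)@n).max())
for nm,cc,uv in [('tab',t,[(247,238),(246,245),(246,250)]),('hold',t,[(378,264),(390,264),(400,264)]),('hold_s',s,[(160,295),(168,287),(175,280)])]:
    print(nm,dep(cc,uv).round(4))
E
```

```text
plane [0.58896381 0.09168314 0.11025946] [0.96272314 0.09361156 0.25377358] 75.29907385223594 0.04659544246776985
tab [[0.4996 0.1111 0.1064]
 [0.4791 0.1115 0.1137]
 [0.466  0.1104 0.1105]]
hold [[ 0.4654 -0.2636  0.0508]
 [ 0.4652 -0.2916  0.0748]
 [ 0.4673 -0.3196  0.0762]]
hold_s [[ 0.475  -0.3105  0.0698]
 [ 0.4779 -0.2856  0.0666]
 [ 0.4825 -0.2641  0.0685]]
```

View pics/c1.png

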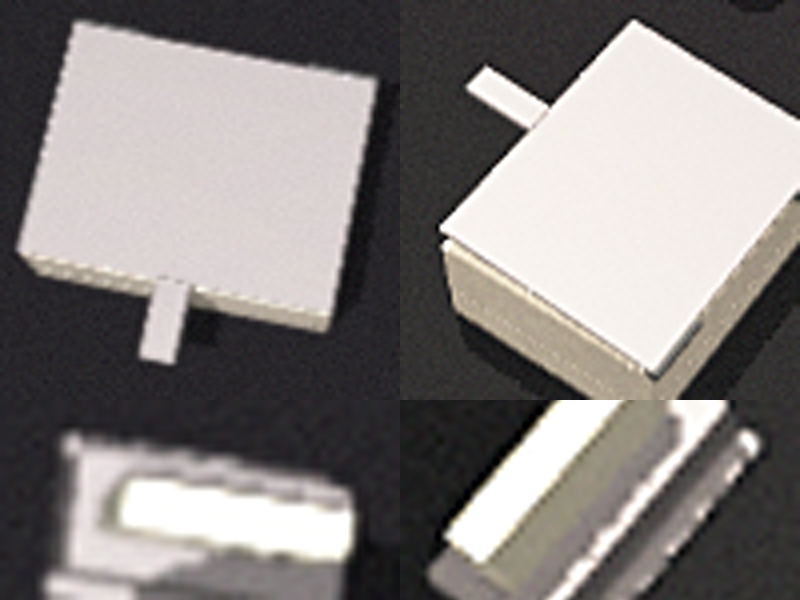

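```bash
python3 - <<'E'
from h import *
t=load('top0'); s=load('scene0')
T=np.array([(75,22),(375,78),(330,317),(20,250),(140,360),(175,365)])/4+[205,165]-.375
S=np.array([(432,172),(255,372),(42,232),(232,20),(87,66),(70,88)])/4+[230,135]-.375
P=tri(t,T,s,S)
print(P.round(4))
# holder top corners: crop top scale8 origin(360,248) shown y-400 ; scene scaled: 55px->400 => 7.27, rows+100
Th=np.array([(120,75),(125,130),(352,160),(352,100)])/8+[360,248]-.44
for z in(.072,): print(onz(t,Th,z).round(4))
# solvent etc
for n,uv,z in [('solv',(416,168),.17),('amber',(147,217),.12),('tub',(150,168),.075)]: print(n,onz(t,uv,z).round(3))
g=cv2.inRange(t['frame'],(225,225,215),(255,255,255))[250:285,360:410]; ys,xs=np.nonzero(g); 
print(cv2.minAreaRect(np.c_[xs+360,ys+250].astype(np.float32)))
g=cv2.inRange(s['frame'],(225,225,215),(255,255,255))[262:320,145:200]
cv2.imwrite('pics/x.png',g); ys,xs=np.nonzero(g); print(cv2.minAreaRect(np.c_[xs+145,ys+262].astype(np.float32)))
E
```

```text
[[ 0.6971  0.2003  0.0678  0.0052]
 [ 0.6678 -0.0168  0.0981  0.0031]
 [ 0.4962  0.0032  0.1007  0.007 ]
 [ 0.522   0.2176  0.1083  0.0046]
 [ 0.4545  0.1288  0.1112  0.0073]
 [ 0.4539  0.1057  0.1116  0.0093]]
[[ 0.4819 -0.2478  0.072 ]
 [ 0.4627 -0.2504  0.072 ]
 [ 0.4586 -0.3313  0.072 ]
 [ 0.4798 -0.3308  0.072 ]]
solv [[ 0.719 -0.33   0.17 ]]
amber [[0.531 0.389 0.12 ]]
tub [[0.685 0.417 0.075]]
((385.2842712402344, 266.4079284667969), (34.384647369384766, 15.469575881958008), 10.124671936035156)
((171.10716247558594, 292.0503234863281), (25.037220001220703, 43.12603759765625), 39.17366027832031)
```

```bash
python3 -m inch '{"travel":[[0.05,0.04,0],[0.09,0.07,0],[0.13,0.1,0],[0.16,0.14,0],[0.18,0.18,0],[0.2,0.22,0],[0.22,0.24,0],[0.22,0.24,0],[0.22,0.24,0]],"turn":[[0,0,-4],[0,0,-8],[0,0,-12],[0,0,-16],[0,0,-20],[0,0,-22],[0,0,-22],[0,0,-22],[0,0,-22]],"claw":[0.085,0.085,0.085,0.085,0.085,0.085,0.085,0.085,0.085]}'
python3 - <<'E'
from h import *
c=grab('wrist','w1'); print(sense()['eef_pos'],sense()['orientation'],sense()['joint_positions'].round(1)); R=np.array(c['R']); print(c['fx'],-R.T@c['t'],R[2])
E
```

```text
clock: 1.0
eef_pos: [0.3647, -0.2904, 0.4046]
orientation: [-180.0, 0.0, -6.7]
contact_force: [-0.4, -0.3, 0.2]
finger_gap: 0.995
grasp_force: 0.0
[ 0.36431124 -0.2910517   0.40455181] [-1.79999772e+02  2.38196821e-02 -6.76588103e+00] [-53.2  13.4  86.9  -0.   79.7  43.6]
322.33716310260064 [ 0.43998698 -0.2996919   0.37426316] [-0.29729597  0.03333415 -0.9542033 ]
```

View pics/w1.png

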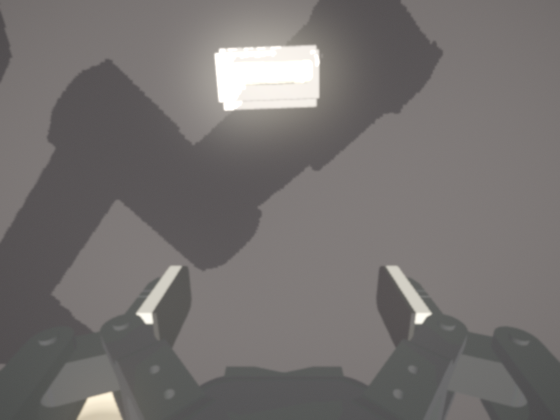

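Wrist view: holder and stand at (217–320, 45–108), overexposed, top face seen only; the label side is not visible. I'll tilt to see its robot-facing side.

```bash
python3 -m inch '{"travel":[[-0.02,0,-0.015],[-0.04,0,-0.03],[-0.06,0,-0.045],[-0.08,0,-0.06],[-0.08,0,-0.06],[-0.08,0,-0.06]],"turn":[[0,-8,0],[0,-16,0],[0,-24,0],[0,-30,0],[0,-30,0],[0,-30,0]],"claw":[0.085,0.085,0.085,0.085,0.085,0.085]}'
python3 - <<'E'
from h import *
c=grab('wrist','w2'); print(sense()['eef_pos'],sense()['orientation'],sense()['joint_positions'].round(1)); R=np.array(c['R']); print(c['fx'],-R.T@c['t'],R[2])
E
```

```text
clock: 1.65
eef_pos: [0.2841, -0.2917, 0.3451]
orientation: [-176.1, -29.6, -8.0]
contact_force: [0.6, 0.4, 0.3]
finger_gap: 0.991
grasp_force: 0.0
[ 0.28460723 -0.29156645  0.34534127] [-176.17561268  -29.67543336   -7.84379081] [-68.3   9.3 105.8  33.2  57.6  12.2]
322.33716310260064 [ 0.36468147 -0.30134467  0.35648453] [ 0.21783998  0.03386395 -0.97539683]
```

View pics/w2.png

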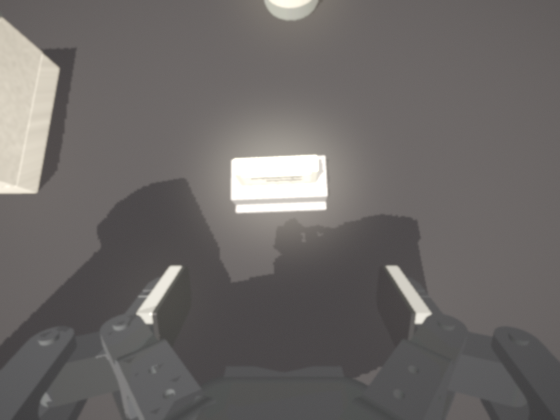

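```bash
python3 -m inch '{"travel":[[0.01,0.05,0],[0.02,0.1,0],[0.03,0.15,0],[0.04,0.2,0],[0.05,0.25,0],[0.06,0.3,0],[0.06,0.35,0],[0.06,0.4,0],[0.06,0.42,0],[0.06,0.42,0],[0.06,0.42,0]],"turn":[[0,0,0],[0,0,0],[0,0,0],[0,0,0],[0,0,0],[0,0,0],[0,0,0],[0,0,0],[0,0,0],[0,0,0],[0,0,0]],"claw":[0.085,0.085,0.085,0.085,0.085,0.085,0.085,0.085,0.085,0.085,0.085]}'
python3 - <<'E'
from h import *
c=grab('wrist','w3'); print(sense()['eef_pos'],sense()['orientation'],sense()['joint_positions'].round(1)); R=np.array(c['R']); print(-R.T@c['t'],R[2])
h=load('w2')['frame'][140:225,215:345].astype(float)
h=np.clip((h-90)*1.55,0,255).astype(np.uint8)
a=cv2.resize(h[:,:,::-1],(560,366),interpolation=cv2.INTER_CUBIC)
cv2.imwrite('pics/c2.png',a); print(load('w2')['frame'][150:220:3,280].tolist())
E
```

```text
clock: 2.8
eef_pos: [0.3447, 0.1308, 0.3453]
orientation: [-176.1, -29.9, -7.5]
contact_force: [0.4, -0.3, 0.9]
finger_gap: 0.999
grasp_force: 0.0
[0.34485761 0.12971259 0.34518864] [-176.14069732  -29.83203079   -7.67715404] [  2.3   4.1 112.2  -2.   33.7 100.3]
[0.42535541 0.12175268 0.35705178] [ 0.22118469  0.03454448 -0.97461993]
[[161, 156, 148], [163, 158, 150], [255, 255, 246], [255, 255, 255], [255, 255, 255], [255, 255, 255], [255, 255, 255], [255, 255, 255], [255, 255, 255], [238, 232, 216], [241, 234, 218], [255, 255, 243], [255, 255, 255], [255, 255, 255], [255, 255, 255], [255, 255, 255], [240, 234, 226], [207, 202, 195], [255, 255, 255], [255, 255, 255], [255, 255, 248], [156, 150, 144], [152, 146, 140], [150, 143, 137]]
```

View pics/c2.png

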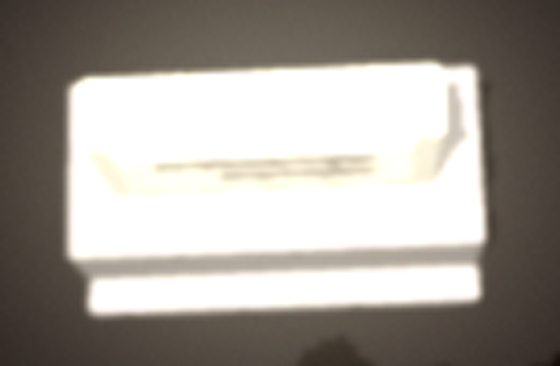

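View pics/w3.png

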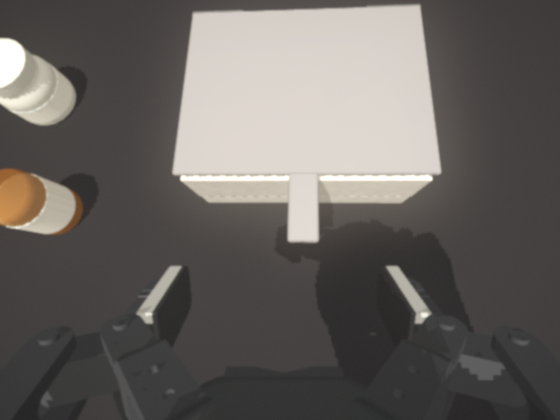

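c2: label print lines on the robot-facing (−x) face, so the holder's yaw is about −3°. w3: tab from (289–318,175) to tip (304,240), cover front edge (174,173)–(440,173), back edge (193,12)–(420,8).

```bash
python3 - <<'E'
from h import *
from scipy.spatial.transform import Rotation as Ro
t=load('top0'); s=load('scene0'); w=load('w3')
T=np.array([(75,22),(375,78),(330,317),(20,250),(140,360),(175,365)])/4+[205,165]-.375
W=np.array([(193,12),(421,8),(440,173),(174,173),(289,241),(318,241)])
print(tri(t,T,w,W).round(4))
print('wrist depth tab',dep(w,[(303,190),(303,205),(303,220),(303,233)]).round(4))
print('cover depth wrist'); 
P=dep(w,[(u,v) for v in range(25,165,4) for u in range(215,410,4)]); P=P[P[:,2]>.06]
c=P.mean(0); A=np.c_[P[:,:2]-c[:2],np.ones(len(P))]; f=np.linalg.lstsq(A,P[:,2],rcond=None)[0]; print(c.round(4),f, (P[:,2]-A@f).std())
st=sense(); R=Ro.from_euler('xyz',st['orientation'],degrees=True); D=Ro.from_euler('xyz',[180,-30,-6.8],degrees=True)
D=Ro.from_euler('z',-6.8,degrees=True)*Ro.from_euler('y',-30,degrees=True)*Ro.from_euler('x',180,degrees=True)
print(R.as_matrix().round(3),D.as_matrix().round(3),(D*R.inv()).as_rotvec(degrees=True))
E
```

```text
[[ 6.897e-01  1.989e-01  9.670e-02  1.800e-03]
 [ 6.688e-01 -1.900e-02  8.890e-02  1.700e-03]
 [ 4.960e-01  1.400e-03  1.022e-01  5.100e-03]
 [ 5.189e-01  2.150e-01  1.157e-01  3.000e-04]
 [ 4.581e-01  1.295e-01  7.300e-02  3.600e-03]
 [ 4.559e-01  1.045e-01  7.490e-02  2.300e-03]]
wrist depth tab [[0.4948 0.1136 0.1096]
 [0.4826 0.1149 0.1096]
 [0.4704 0.1163 0.1112]
 [0.4603 0.1174 0.1115]]
cover depth wrist
[0.5853 0.0971 0.1022] [-0.17111867  0.02275977  0.10224586] 0.016086732846593767
[[ 0.86  -0.1    0.501]
 [-0.116 -0.993  0.   ]
 [ 0.497 -0.058 -0.866]] [[ 0.86  -0.118  0.496]
 [-0.103 -0.993 -0.059]
 [ 0.5    0.    -0.866]] [-3.33946607  0.25490816 -1.04784661]
```

```bash
python3 -m inch '{"travel":[[0.005,0,-0.01],[0.02,-0.002,-0.04],[0.035,-0.004,-0.07],[0.046,-0.005,-0.09],[0.055,-0.006,-0.107],[0.055,-0.006,-0.107],[0.055,-0.006,-0.107],[0.055,-0.006,-0.107],[0.055,-0.006,-0.107],[0.055,-0.006,-0.107],[0.055,-0.006,-0.107],[0.055,-0.006,-0.107]],"turn":[[-3.3,0.3,-1],[-3.3,0.3,-1],[-3.3,0.3,-1],[-3.3,0.3,-1],[-3.3,0.3,-1],[-3.3,0.3,-1],[-3.3,0.3,-1],[-3.3,0.3,-1],[-3.3,0.3,-1],[-3.3,0.3,-1],[-3.3,0.3,-1],[-3.3,0.3,-1]],"claw":[0.085,0.085,0.085,0.085,0.085,0.085,0.02,0.015,0.015,0.015,0.015,0.015]}'; python3 - <<'E'
from h import *
print(sense())
E
```

```text
clock: 4.05
eef_pos: [0.399, 0.1247, 0.2382]
orientation: [-179.8, -30.0, -6.8]
contact_force: [-1.1, 18.9, 1.2]
finger_gap: 0.267
grasp_force: 59.0
{'clock': 4.05, 'joint_positions': array([  1.90197174,  20.52076022, 114.87233048, -15.83324475,
        15.38818893, 112.86471427]), 'dq': array([ 0.09208563, -0.10388696, -0.04065368, -0.08740509,  0.10946526,
        0.11524528]), 'effort': array([ -9.47010934, -33.11771035, -13.29872668,  -1.23512719,
        -0.16915671,   0.04355363]), 'eef_pos': array([0.3990302 , 0.12472354, 0.23823405]), 'orientation': array([-179.79167173,  -30.03744799,   -6.8302275 ]), 'contact_force': array([-1.14452178, 18.92508322,  1.22526102]), 'ft_torque': array([2.44403753, 0.3180798 , 1.52019915]), 'grasp_force': 59.00085389614105, 'finger_gap': 0.267439457652176}
```

```bash
python3 - <<'E'
from h import *
from scipy.spatial.transform import Rotation as Ro
H=np.array([.6804,.0906,.088]); a=np.array([.118,.993,0]); a/=np.linalg.norm(a); p=np.array([.399,.1247,.2382])
for th in range(4,53,4):
    r=Ro.from_rotvec(np.radians(th)*a); print(th,(H+r.apply(p-H)-p+[0,.001,0]).round(3).tolist(),(th*a).round(1).tolist())
E
```

```text
4 [0.011, -0.0, 0.019] [0.5, 4.0, 0.0]
8 [0.023, -0.002, 0.038] [0.9, 7.9, 0.0]
12 [0.037, -0.003, 0.056] [1.4, 11.9, 0.0]
16 [0.052, -0.005, 0.072] [1.9, 15.9, 0.0]
20 [0.068, -0.007, 0.088] [2.4, 19.9, 0.0]
24 [0.085, -0.009, 0.102] [2.8, 23.8, 0.0]
28 [0.103, -0.011, 0.115] [3.3, 27.8, 0.0]
32 [0.122, -0.013, 0.127] [3.8, 31.8, 0.0]
36 [0.141, -0.016, 0.138] [4.2, 35.7, 0.0]
40 [0.162, -0.018, 0.147] [4.7, 39.7, 0.0]
44 [0.183, -0.021, 0.155] [5.2, 43.7, 0.0]
48 [0.204, -0.023, 0.161] [5.7, 47.7, 0.0]
52 [0.226, -0.026, 0.166] [6.1, 51.6, 0.0]
```

```bash
python3 -m inch '{"travel":[[0.005,0.002,0.010],[0.011,0.002,0.019],[0.023,0,0.038],[0.037,-0.001,0.056],[0.052,-0.003,0.072],[0.068,-0.005,0.088],[0.085,-0.007,0.102]],"turn":[[0.2,2,0],[0.5,4,0],[0.9,7.9,0],[1.4,11.9,0],[1.9,15.9,0],[2.4,19.9,0],[2.8,23.8,0]],"claw":[0.015,0.015,0.015,0.015,0.015,0.015,0.015]}'; python3 - <<'E'
from h import *
s=sense(); print(s['contact_force'],s['ft_torque'],s['joint_positions'].round(1))
E
```

```text
clock: 4.75
eef_pos: [0.4848, 0.1159, 0.3407]
orientation: [179.9, -5.8, -6.8]
contact_force: [5.2, -4.5, -5.7]
finger_gap: 0.267
grasp_force: 61.3
[ 5.20008373 -4.463996   -5.73651513] [-0.72596576 -0.73399377  0.01493435] [-0.1 19.4 89.7 -0.8 65.1 97.1]
```

```bash
python3 -m inch '{"travel":[[0.018,-0.002,0.013],[0.037,-0.004,0.025],[0.056,-0.007,0.036],[0.077,-0.009,0.045],[0.098,-0.012,0.053],[0.119,-0.014,0.059],[0.141,-0.017,0.064],[0.141,-0.017,0.064]],"turn":[[0.5,4,0],[1,7.9,0],[1.4,11.9,0],[1.9,15.9,0],[2.4,19.9,0],[2.8,23.8,0],[3.3,27.8,0],[3.3,27.8,0]],"claw":[0.015,0.015,0.015,0.015,0.015,0.015,0.015,0.015]}'; python3 - <<'E'
from h import *
s=sense(); print(s['contact_force'],s['ft_torque'],s['joint_positions'].round(1),s['eef_pos'],s['orientation'])
E
```

```text
clock: 5.55
eef_pos: [0.6266, 0.0989, 0.4041]
orientation: [179.9, 22.2, -6.9]
contact_force: [-0.9, -0.6, 5.6]
finger_gap: 0.264
grasp_force: 62.5
[-0.94918362 -0.56340924  5.60352966] [-0.29876657  0.375892    0.22492018] [ -1.9  34.1  54.3   2.  113.8  95.4] [0.62663295 0.09892627 0.4041434 ] [179.94703764  22.22027615  -6.89043142]
```

```bash
python3 -m inch '{"travel":[[0,0,0],[0,0,0],[0,0,0],[0,0,0],[-0.020,0.002,0.007],[-0.042,0.005,0.011],[-0.066,0.008,0.011],[-0.087,0.011,0.009],[-0.110,0.013,0.002],[-0.130,0.016,-0.006],[-0.130,0.016,-0.006],[-0.130,0.016,-0.006],[-0.130,0.016,-0.006],[-0.130,0.016,-0.006],[-0.130,0.016,-0.006],[-0.130,0.016,-0.006],[-0.130,0.016,-0.006]],"turn":[[0,0,0],[0,0,0],[0,0,0],[0,0,0],[-0.9,-7.9,0],[-1.9,-15.9,0],[-2.9,-24.8,0],[-3.9,-32.8,0],[-5,-41.7,0],[-5.9,-49.7,0],[-5.9,-49.7,0],[-5.9,-49.7,0],[-5.9,-49.7,0],[-5.9,-49.7,0],[-5.9,-49.7,0],[-5.9,-49.7,0],[-5.9,-49.7,0]],"claw":[0.05,0.05,0.05,0.05,0.05,0.05,0.05,0.05,0.05,0.05,0.05,0.05,0.015,0.015,0.015,0.015,0.015]}'; python3 - <<'E'
from h import *
from scipy.spatial.transform import Rotation as Ro
s=sense(); print(s['contact_force'],s['ft_torque'],s['joint_positions'].round(1),s['eef_pos'],s['orientation'])
H=np.array([.6804,.0906,.088]); a=np.array([.118,.993,0]); a/=np.linalg.norm(a); p=s['eef_pos']
for th in [*range(4,34,4),33.7,36]:
    r=Ro.from_rotvec(np.radians(th)*a); print(th,(H+r.apply(p-H)-p).round(3).tolist(),(th*a).round(1).tolist())
E
```

```text
clock: 7.25
eef_pos: [0.4962, 0.1148, 0.3981]
orientation: [180.0, -28.0, -6.9]
contact_force: [-1.0, -5.7, 2.9]
finger_gap: 0.273
grasp_force: 58.7
[-0.99293927 -5.65458258  2.87185358] [-0.55405977  0.15843621 -0.27557837] [ 0.3 14.8 87.7 -4.4 49.7 99.2] [0.496175   0.11476296 0.3980808 ] [179.98076159 -27.99517218  -6.90803345]
4 [0.022, -0.003, 0.012] [0.5, 4.0, 0.0]
8 [0.045, -0.005, 0.023] [0.9, 7.9, 0.0]
12 [0.068, -0.008, 0.032] [1.4, 11.9, 0.0]
16 [0.092, -0.011, 0.039] [1.9, 15.9, 0.0]
20 [0.116, -0.014, 0.045] [2.4, 19.9, 0.0]
24 [0.141, -0.017, 0.049] [2.8, 23.8, 0.0]
28 [0.166, -0.02, 0.051] [3.3, 27.8, 0.0]
32 [0.191, -0.023, 0.051] [3.8, 31.8, 0.0]
33.7 [0.202, -0.024, 0.051] [4.0, 33.5, 0.0]
36 [0.216, -0.026, 0.05] [4.2, 35.7, 0.0]
```

```bash
python3 -m inch '{"travel":[[0.022,-0.003,0.012],[0.045,-0.005,0.023],[0.068,-0.008,0.032],[0.092,-0.011,0.039],[0.116,-0.014,0.045],[0.141,-0.017,0.049],[0.166,-0.020,0.051],[0.191,-0.023,0.051],[0.204,-0.024,0.051],[0.204,-0.024,0.051],[0.204,-0.024,0.051],[0.204,-0.024,0.051],[0.204,-0.024,0.051],[0.204,-0.024,0.051]],"turn":[[0.5,4,0],[0.9,7.9,0],[1.4,11.9,0],[1.9,15.9,0],[2.4,19.9,0],[2.8,23.8,0],[3.3,27.8,0],[3.8,31.8,0],[4,33.7,0],[4,33.7,0],[4,33.7,0],[4,33.7,0],[4,33.7,0],[4,33.7,0]],"claw":[0.015,0.015,0.015,0.015,0.015,0.015,0.015,0.015,0.015,0.015,0.05,0.05,0.05,0.05]}'; python3 - <<'E'
from h import *
s=sense(); print(s['contact_force'],s['ft_torque'],s['joint_positions'].round(1),s['eef_pos'],s['orientation'])
c=grab('scene','s1')
t=c['frame'][60:270,200:370]; cv2.imwrite('pics/c3.png',cv2.resize(t[:,:,::-1],None,fx=2.8,fy=2.8))
E
```

```text
clock: 8.65
eef_pos: [0.6994, 0.0915, 0.4487]
orientation: [180.0, 6.0, -6.9]
contact_force: [-0.1, -0.1, 0.0]
finger_gap: 0.579
grasp_force: 0.0
[-0.12586618 -0.14375113  0.03131765] [ 0.03263202 -0.11579937  0.0037486 ] [ -2.2  39.1  36.8   0.5 110.   94.8] [0.69936979 0.09146202 0.44866715] [179.98116606   5.9707855   -6.86733821]
```

View pics/c3.png

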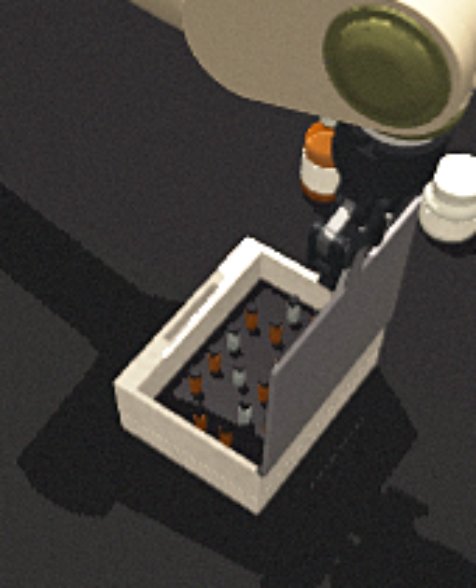

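c3: cover stands upright, channel visible in the front wall at about crop (195,315), force zero. Now slide off and look at the slot.

```bash
python3 -m inch '{"travel":[[-0.015,0.002,0.01],[-0.05,0.005,0.01],[-0.1,0.01,0.01],[-0.14,0.012,0],[-0.18,0.015,-0.03],[-0.22,0.018,-0.06],[-0.26,0.02,-0.09],[-0.27,0.02,-0.09],[-0.27,0.02,-0.09],[-0.27,0.02,-0.09]],"turn":[[0,0,0],[0,0,0],[-0.3,-3,0],[-0.7,-6,0],[-0.7,-6,0],[-0.7,-6,0],[-0.7,-6,0],[-0.7,-6,0],[-0.7,-6,0],[-0.7,-6,0]],"claw":[0.05,0.06,0.085,0.085,0.085,0.085,0.085,0.085,0.085,0.085]}'; python3 - <<'E'
from h import *
s=sense(); print(s['contact_force'],s['joint_positions'].round(1),s['eef_pos'],s['orientation'])
c=grab('wrist','w4'); R=np.array(c['R']); print(-R.T@c['t']); grab('top','t2'); grab('scene','s2')
E
```

```text
clock: 9.7
eef_pos: [0.4308, 0.1112, 0.3601]
orientation: [-180.0, -0.3, -6.9]
contact_force: [0.2, 0.2, -0.9]
finger_gap: 0.992
grasp_force: 0.0
[ 0.17505194  0.20875595 -0.8512612 ] [-0.8 13.8 94.5 -0.  71.4 96.1] [0.43079374 0.11123543 0.36009974] [-179.97759489   -0.31695492   -6.89041243]
[0.50626728 0.10169086 0.33021157]
```

View pics/w4.png

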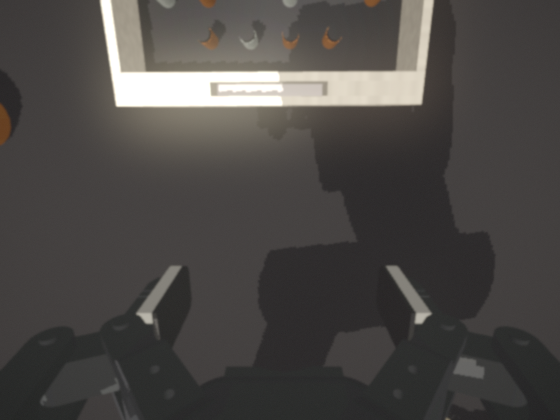

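w4: channel mouth at (211–327, 82–96), front lip's outer edge from (117,107) to (421,104), vials behind.

```bash
python3 - <<'E'
from h import *
w=load('w4'); g=cv2.cvtColor(w['frame'],cv2.COLOR_RGB2GRAY).astype(int)
for u in (220,240,270,300,320): print(u,g[66:112,u].tolist())
for v in (85,88,91): print(v,g[v,203:220].tolist(),g[v,318:334].tolist())
P=onz(w,[(211,89),(327,89),(269,82.5),(269,95.5),(117,107),(421,104)],.085); print(P.round(4)); 
print('depth rim',dep(w,[(150,89),(180,89),(350,88),(390,88)]).round(4))
d=P[0]-P[1]; print(np.degrees(np.arctan2(-d[0],d[1])),np.linalg.norm(d)); d=P[4]-P[5]; print(np.degrees(np.arctan2(-d[0],d[1])),np.linalg.norm(d))
E
```

```text
220 [116, 117, 118, 120, 134, 182, 236, 255, 255, 255, 255, 255, 255, 255, 255, 252, 222, 208, 230, 253, 255, 255, 255, 255, 254, 242, 218, 207, 207, 217, 246, 255, 255, 255, 255, 255, 255, 255, 255, 245, 200, 153, 130, 128, 127, 126]
240 [116, 117, 118, 120, 136, 187, 244, 255, 255, 255, 255, 255, 255, 255, 255, 253, 222, 215, 239, 254, 255, 255, 255, 255, 253, 229, 209, 206, 211, 231, 254, 255, 255, 255, 255, 255, 255, 255, 255, 242, 193, 148, 129, 126, 124, 124]
270 [111, 111, 113, 116, 143, 205, 252, 255, 255, 255, 255, 255, 255, 255, 255, 250, 217, 213, 238, 254, 255, 255, 255, 255, 252, 228, 209, 206, 209, 227, 253, 255, 255, 255, 255, 255, 255, 255, 255, 237, 178, 126, 111, 108, 109, 108]
300 [98, 99, 99, 100, 113, 151, 193, 213, 219, 220, 220, 220, 220, 218, 208, 187, 168, 173, 188, 197, 200, 200, 201, 201, 201, 202, 202, 203, 204, 207, 213, 219, 220, 221, 220, 221, 220, 218, 206, 173, 128, 99, 92, 92, 90, 91]
320 [90, 91, 91, 92, 113, 162, 201, 214, 216, 216, 216, 216, 215, 214, 204, 182, 163, 169, 185, 195, 197, 197, 197, 197, 198, 199, 199, 199, 200, 201, 206, 213, 216, 21
[... 198 characters left out ...]
201, 209, 212, 213, 215, 216]
88 [255, 255, 255, 255, 255, 255, 255, 229, 188, 177, 176, 177, 178, 186, 204, 234, 254] [199, 199, 197, 189, 171, 156, 151, 151, 160, 181, 201, 210, 212, 213, 215, 216]
91 [255, 255, 255, 255, 255, 255, 255, 235, 191, 178, 177, 178, 178, 183, 196, 214, 234] [201, 201, 199, 191, 171, 155, 151, 151, 160, 181, 202, 210, 213, 214, 215, 216]
[[0.5262 0.1512 0.085 ]
 [0.5164 0.0689 0.085 ]
 [0.5256 0.1095 0.085 ]
 [0.517  0.1106 0.085 ]
 [0.5222 0.2211 0.085 ]
 [0.4981 0.0022 0.085 ]]
depth rim [[0.5314 0.1944 0.0851]
 [0.5288 0.1731 0.0853]
 [0.5151 0.0525 0.0847]
 [0.5117 0.024  0.0845]]
-6.817919993994007 0.08285829401830688
-6.2819036108500015 0.22024864326117755
```

```bash
python3 -m inch '{"travel":[[0,-0.03,0.03],[0,-0.07,0.04],[0.01,-0.11,0.04],[0.01,-0.15,0.04],[0.02,-0.19,0.04],[0.02,-0.23,0.04],[0.03,-0.27,0.04],[0.03,-0.31,0.04],[0.04,-0.35,0.04],[0.04,-0.39,0.04],[0.04,-0.4,0.04],[0.04,-0.4,0.04],[0.04,-0.4,0.04],[0.04,-0.4,0.04]],"turn":[[0,0,8],[0,0,16],[0,0,24],[0,0,32],[0,0,40],[0,0,48],[0,0,56],[0,0,64],[0,0,72],[0,0,80],[0,0,88],[0,0,94],[0,0,94],[0,0,94]],"claw":[0.085,0.085,0.085,0.085,0.085,0.085,0.085,0.085,0.085,0.085,0.085,0.085,0.085,0.085]}'; python3 - <<'E'
from h import *
s=sense(); print(s['contact_force'],s['joint_positions'].round(1),s['eef_pos'],s['orientation'])
c=grab('wrist','w5'); R=np.array(c['R']); print(-R.T@c['t']); grab('top','t3')
print('slot check',tri(load('w4'),[(210.5,89),(327,88.5)],load('s1'),[(280.4,160.7),(258.9,185.7)]).round(4))
h=c['frame'][100:350,150:450]; h=np.clip((h.astype(float)-60)*1.3,0,255).astype(np.uint8)
cv2.imwrite('pics/c5.png',cv2.resize(h[:,:,::-1],None,fx=2,fy=2))
E
```

```text
clock: 11.25
eef_pos: [0.4698, -0.2889, 0.3988]
orientation: [180.0, -0.1, 87.0]
contact_force: [0.1, 0.3, 0.3]
finger_gap: 0.995
grasp_force: 0.0
[0.05779854 0.3416828  0.26901886] [-43.9  22.2  74.7   0.1  83.1 -40.9] [ 0.46977884 -0.28885199  0.3988161 ] [ 1.79977945e+02 -7.41874938e-02  8.69617700e+01]
[ 0.47354987 -0.21320602  0.36860775]
slot check [[5.301e-01 1.554e-01 8.520e-02 1.080e-02]
 [5.176e-01 6.670e-02 6.820e-02 3.000e-04]]
```

View pics/c5.png

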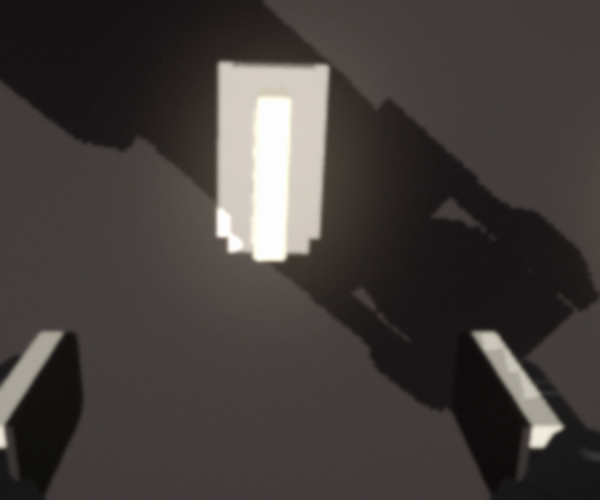

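c5: holder's white top at crop (253–291, 96–260), i.e. full (277–295, 148–230), within its grey stand, between the open fingers' line.

```bash
python3 - <<'E'
from h import *
w=load('w5'); m=cv2.inRange(w['frame'],(235,235,225),(255,255,255)); m[:140]=0;m[235:]=0;m[:,:274]=0;m[:,305:]=0
k=cv2.findContours(m,cv2.RETR_EXTERNAL,cv2.CHAIN_APPROX_NONE)[0]; k=max(k,key=cv2.contourArea); r=cv2.minAreaRect(k); print(r)
for z in(.068,.072): 
    P=onz(w,cv2.boxPoints(r),z); print(P.round(4),P.mean(0).round(4),[np.linalg.norm(P[i]-P[i-1]).round(4) for i in range(4)])
L=onz(w,[[(np.nonzero(m[v])[0].mean()),v] for v in range(155,226,5)],.072); f=np.polyfit(L[:,1],L[:,0],1); print('yaw',np.degrees(np.arctan(-f[0])), L[:,0].round(4))
print('depth',dep(w,[(285,160),(286,190),(285,220)]).round(4))
g=cv2.cvtColor(load('w1')['frame'],cv2.COLOR_RGB2GRAY)
print(tri(load('w1'),[(231,60),(313,83)],w,[(278,231),(295,148)]).round(4))
E
```

```text
((284.5945129394531, 188.94796752929688), (18.28376007080078, 80.5373764038086), 2.12109637260437)
[[ 0.458  -0.3276  0.068 ]
 [ 0.4656 -0.2485  0.068 ]
 [ 0.4824 -0.25    0.068 ]
 [ 0.4762 -0.3293  0.068 ]] [ 0.4705 -0.2889  0.068 ] [np.float64(0.0182), np.float64(0.0795), np.float64(0.0169), np.float64(0.0795)]
[[ 0.4582 -0.3261  0.072 ]
 [ 0.4657 -0.2481  0.072 ]
 [ 0.4823 -0.2495  0.072 ]
 [ 0.4761 -0.3278  0.072 ]] [ 0.4706 -0.2879  0.072 ] [np.float64(0.018), np.float64(0.0784), np.float64(0.0167), np.float64(0.0785)]
yaw -4.3755197077874595 [0.4741 0.4729 0.4727 0.4725 0.4718 0.472  0.4713 0.471  0.4708 0.4705
 0.4703 0.4691 0.4688 0.4686 0.4688]
depth [[ 0.4725 -0.259   0.0722]
 [ 0.472  -0.2872  0.0731]
 [ 0.4695 -0.3172  0.0729]]
[[ 0.466  -0.2774  0.2024  0.0024]
 [ 0.5513 -0.4917 -1.8328  0.0423]]
```

```bash
python3 -m inch '{"travel":[[0.001,0.001,-0.04],[0.001,0.001,-0.08],[0.001,0.001,-0.12],[0.001,0.001,-0.15],[0.001,0.001,-0.17],[0.001,0.001,-0.187],[0.001,0.001,-0.187],[0.001,0.001,-0.187],[0.001,0.001,-0.187],[0.001,0.001,-0.187],[0.001,0.001,-0.187],[0.001,0.001,-0.187],[0.001,0.001,-0.187],[0.001,0.001,-0.187],[0.001,0.001,-0.187]],"turn":[[0,0,-1.5],[0,0,-1.5],[0,0,-1.5],[0,0,-1.5],[0,0,-1.5],[0,0,-1.5],[0,0,-1.5],[0,0,-1.5],[0,0,-1.5],[0,0,-1.5],[0,0,-1.5],[0,0,-1.5],[0,0,-1.5],[0,0,-1.5],[0,0,-1.5]],"claw":[0.085,0.085,0.085,0.085,0.085,0.085,0.085,0.01,0.005,0.005,0.005,0.005,0.005,0.005,0.005]}'; python3 - <<'E'
from h import *
s=sense(); print(s['contact_force'],s['ft_torque'],s['joint_positions'].round(1),s['eef_pos'],s['orientation'])
print(tri(load('w1'),[(231,60),(313,83)],load('w5'),[(295,148),(277,230)]).round(4))
E
```

```text
clock: 12.85
eef_pos: [0.4706, -0.2877, 0.2123]
orientation: [179.9, -0.0, 85.6]
contact_force: [-0.1, 0.5, 7.3]
finger_gap: 0.178
grasp_force: 59.2
[-0.0630803   0.49527428  7.30985026] [ 0.10131425  0.11325454 -0.00019   ] [-43.8  34.2  89.    0.1  56.8 -39.4] [ 0.47059867 -0.28773753  0.21233438] [ 1.79942253e+02 -4.70043941e-02  8.56203719e+01]
[[ 0.4859 -0.254   0.0372  0.0061]
 [ 0.4592 -0.3293  0.0656  0.0035]]
```

```bash
python3 -m inch '{"travel":[[0,0,0.01],[0,0,0.03],[0,0,0.06],[0,0,0.1],[0,0.01,0.14],[0.01,0.05,0.15],[0.01,0.09,0.15],[0.02,0.13,0.15],[0.03,0.17,0.15],[0.03,0.21,0.15],[0.04,0.25,0.15],[0.04,0.29,0.15],[0.05,0.33,0.15],[0.05,0.36,0.15],[0.051,0.385,0.14],[0.051,0.398,0.12],[0.051,0.398,0.11],[0.051,0.398,0.11],[0.051,0.398,0.11]],"turn":[[0,0,0],[0,0,0],[0,0,0],[0,0,0],[0,0,0],[0,0,-1],[0,0,-2],[0,0,-2.4],[0,0,-2.4],[0,0,-2.4],[0,0,-2.4],[0,0,-2.4],[0,0,-2.4],[0,0,-2.4],[0,0,-2.4],[0,0,-2.4],[0,0,-2.4],[0,0,-2.4],[0,0,-2.4]],"claw":[0.005,0.005,0.005,0.005,0.005,0.005,0.005,0.005,0.005,0.005,0.005,0.005,0.005,0.005,0.005,0.005,0.005,0.005,0.005]}'; python3 - <<'E'
from h import *
s=sense(); print(s['contact_force'],s['ft_torque'],s['joint_positions'].round(1),s['eef_pos'],s['orientation'],s['finger_gap'])
c=grab('wrist','w6'); t=grab('top','t4'); sc=grab('scene','s4')
A=np.hstack([cv2.resize(c['frame'],(400,300)),cv2.resize(sc['frame'][100:250,210:410],(400,300))]); B=cv2.resize(t['frame'][150:270,170:330],(400,300))
cv2.imwrite('pics/c6.png',np.vstack([A,np.hstack([B,cv2.resize(c['frame'][60:360,80:480],(400,300))])])[:,:,::-1])
E
```

```text
clock: 14.75
eef_pos: [0.5217, 0.1095, 0.3223]
orientation: [180.0, -0.1, 83.2]
contact_force: [-0.1, -0.4, 0.2]
finger_gap: 0.18
grasp_force: 59.1
[-0.07886087 -0.42656482  0.22185061] [-0.03042562 -0.01455019  0.04170177] [-0.9 24.5 84.7  0.1 70.8  5.9] [0.52169179 0.10949925 0.32228161] [ 1.79976063e+02 -7.93729496e-02  8.31638192e+01] 0.18013693446434687
```

View pics/c6.png

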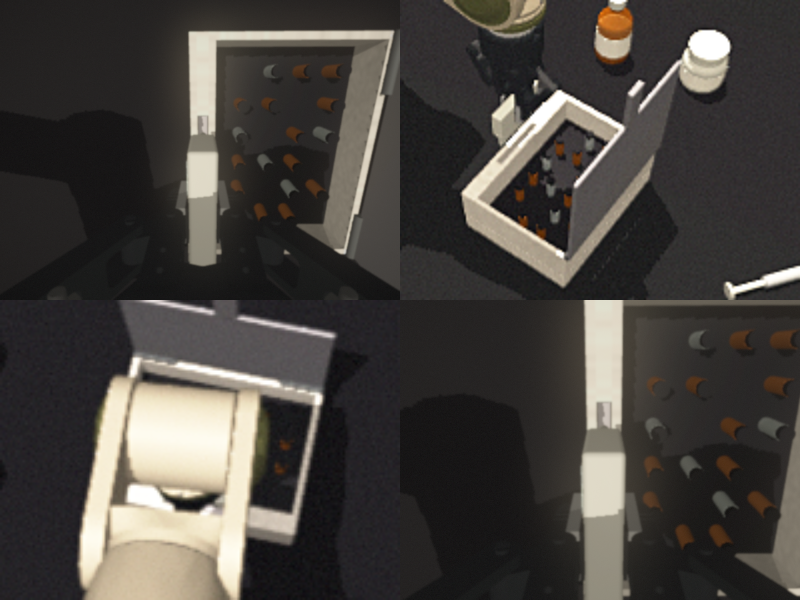

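c6: holder head hangs over the front wall with the slot's far end visible at panel 4 (597–612, 410), in line with the head's centre (~603); cover still upright, bottles in place.

```bash
python3 - <<'E'
from h import *
w=load('w6'); g=cv2.cvtColor(w['frame'],cv2.COLOR_RGB2GRAY).astype(int)
for v in (166,172,178,200,230,260): print(v,g[v,255:320].tolist())
E
python3 -m inch '{"travel":[[0,0.0005,-0.01],[0,0.0005,-0.02],[0,0.0005,-0.028],[0,0.0005,-0.032],[0,0.0005,-0.036],[0,0.0005,-0.040],[0,0.0005,-0.040]],"turn":[[0,0,0],[0,0,0],[0,0,0],[0,0,0],[0,0,0],[0,0,0],[0,0,0]],"claw":[0.005,0.005,0.005,0.005,0.005,0.005,0.005]}'; python3 - <<'E'
from h import *
s=sense(); print(s['contact_force'],s['ft_torque'],s['eef_pos'],s['orientation'],s['finger_gap'])
E
```

```text
166 [57, 57, 57, 58, 58, 59, 60, 60, 61, 64, 86, 139, 188, 211, 218, 219, 219, 219, 219, 217, 204, 175, 140, 132, 136, 137, 138, 149, 172, 193, 200, 201, 199, 196, 184, 162, 175, 205, 217, 218, 218, 219, 218, 218, 215, 198, 152, 91, 65, 61, 61, 60, 60, 59, 59, 58, 57, 56, 57, 61, 65, 65, 65, 64, 65]
172 [58, 57, 57, 58, 58, 59, 60, 59, 59, 62, 83, 134, 182, 205, 212, 213, 213, 213, 213, 211, 200, 171, 137, 133, 135, 136, 136, 138, 149, 173, 192, 198, 198, 195, 183, 161, 171, 200, 211, 213, 213, 213, 213, 212, 209, 193, 147, 88, 63, 60, 59, 59, 58, 57, 58, 56, 57, 59, 61, 63, 65, 65, 65, 63, 64]
178 [56, 56, 58, 57, 57, 59, 58, 59, 58, 60, 74, 119, 174, 206, 216, 217, 218, 218, 217, 215, 204, 174, 137, 128, 133, 136, 142, 163, 187, 197, 199, 199, 198, 194, 182, 162, 175, 204, 216, 218, 217, 217, 217, 217, 214, 197, 149, 87, 61, 58, 59, 58, 57, 57, 57, 56, 56, 55, 59, 61, 63, 64, 63, 62, 63]
200 [56, 55, 56, 56, 57, 57, 57, 58, 64, 79, 105, 122, 125, 124, 123, 122, 122, 122, 122, 122, 122, 122, 122, 122, 122, 121, 122, 123, 122, 122, 123, 123, 121, 121, 122, 121, 121, 120, 121, 121, 12
[... 360 characters left out ...]
2, 60, 58, 57, 58, 58, 57, 57, 54, 55, 55, 54, 54, 53]
260 [104, 103, 103, 104, 106, 117, 151, 177, 185, 195, 205, 211, 214, 216, 217, 218, 218, 218, 217, 218, 218, 217, 218, 217, 217, 217, 217, 217, 217, 217, 217, 217, 217, 217, 217, 217, 216, 217, 216, 216, 217, 216, 216, 215, 213, 208, 198, 185, 166, 136, 106, 92, 91, 91, 91, 91, 90, 89, 89, 83, 73, 60, 54, 53, 53]
clock: 15.6
eef_pos: [0.5214, 0.1108, 0.2813]
orientation: [-180.0, -0.1, 83.2]
contact_force: [0.1, -0.4, -0.6]
finger_gap: 0.176
grasp_force: 59.1
[ 0.09768485 -0.41244965 -0.55466393] [-0.01610568  0.0099613  -0.04523765] [0.52144547 0.11083412 0.28128294] [-1.79964927e+02 -8.41023108e-02  8.32218816e+01] 0.17632567624770615
```

```bash
python3 -m inch '{"travel":[[0,0,-0.004],[0,0,-0.008],[0,0,-0.010],[0,0,-0.012],[0,0,-0.014],[0,0,-0.015],[0,0,-0.015]],"turn":[[0,0,0],[0,0,0],[0,0,0],[0,0,0],[0,0,0],[0,0,0],[0,0,0]],"claw":[0.005,0.005,0.005,0.005,0.005,0.005,0.005]}'; python3 - <<'E'
from h import *
s=sense(); print(s['contact_force'],s['ft_torque'],s['eef_pos'],s['finger_gap'])
E
```

```text
clock: 16.3
eef_pos: [0.5215, 0.1109, 0.2674]
orientation: [179.9, -0.1, 83.2]
contact_force: [-2.5, -0.3, 8.1]
finger_gap: 0.176
grasp_force: 60.4
[-2.50500749 -0.28792225  8.12665297] [2.32746201e-04 4.96732274e-01 3.07007653e-02] [0.52147559 0.11085251 0.26738137] 0.17634671862589274
```

```bash
for i in 1 2; do python3 -m inch '{"travel":[[0,0,-0.001],[0,0,-0.001],[0,0,-0.001]],"turn":[[0,0,0],[0,0,0],[0,0,0]],"claw":[0.005,0.005,0.005]}' | grep -E "eef|contact"; done; python3 -m inch '{"travel":[[0,0,-0.0007],[0,0,-0.0007],[0,0,-0.0007]],"turn":[[0,0,0],[0,0,0],[0,0,0]],"claw":[0.005,0.005,0.005]}'| grep -E "eef|contact"
```

```text
eef_pos: [0.5214, 0.1108, 0.2666]
contact_force: [-3.1, -0.3, 8.8]
eef_pos: [0.5214, 0.1109, 0.2657]
contact_force: [-2.8, 0.1, 10.3]
eef_pos: [0.5214, 0.1109, 0.2653]
contact_force: [-3.3, -0.9, 12.8]
```

```bash
python3 -m inch '{"travel":[[0,0,-0.001],[0,0,-0.001],[0,0,-0.001]],"turn":[[0,0,0],[0,0,0],[0,0,0]],"claw":[0.005,0.005,0.005]}' | grep -E "eef|contact"; python3 -m inch '{"travel":[[0,0,-0.0006],[0,0,-0.0006],[0,0,-0.0006],[0,0,-0.0006],[0,0,-0.0006]],"turn":[[0,0,0],[0,0,0],[0,0,0],[0,0,0],[0,0,0]],"claw":[0.005,0.005,0.005,0.005,0.005]}'| grep -E "eef|contact"
```

```text
eef_pos: [0.5213, 0.1109, 0.2653]
contact_force: [-7.4, -0.1, 23.1]
eef_pos: [0.5212, 0.1109, 0.2653]
contact_force: [-8.9, -1.0, 28.4]
```

The height stops at 0.2653 m while the force climbs from 13 to 28 N, so the shoulder is down on the lip. I've viewed 11 pictures, one more than the 10 allowed, so I'll do the last check with numbers only.

```bash
python3 - <<'E'
from h import *
c=grab('scene','s9'); a=load('scene0'); b=load('s2')
for n,x0,x1,y0,y1,r in [('solvent',225,270,333,382,a),('amber',306,328,94,133,a),('tub',349,377,114,147,a),('cover',300,345,150,205,b)]:
    print(n,np.abs(c['frame'][y0:y1,x0:x1].astype(int)-r['frame'][y0:y1,x0:x1]).mean().round(1))
s=sense(); print(s['clock'],s['contact_force'],s['eef_pos'],s['orientation'],s['finger_gap'],s['grasp_force'],s['joint_positions'].round(1))
E
```

```text
solvent 2.8
amber 3.2
tub 3.3
cover 3.4
18.05 [-8.537735   -1.17713861 27.3610759 ] [0.52124219 0.11089054 0.26528235] [ 1.79839525e+02 -9.10894941e-02  8.32338750e+01] 0.1821660449734724 63.38371217250824 [-0.7 28.4 89.   0.1 62.4  6. ]
```

Bottles, tub and cover match their earlier images to within noise. The holder is seated and held, so I'm handing in.

```bash
python3 -c "
from bench import finish_job
print(finish_job())"
```

```text
the job is handed in; nothing more can be done
None
```

The job is handed in at about 18 s: the cover stands upright, the label holder (label to the front) is held pressed home at about 27 N, and the bottles and tub are unmoved, but I viewed 11 pictures against the limit of 10.

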